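Square up the swing board and stand a stone sample tile on it

ROBOT

A 7-joint arm with a two-finger parallel gripper is mounted at the origin on a cart in front of the work surface, level with it; the furniture and walls round the work are solid. World frame = base frame: x ahead of the robot, y to its left, z up, the work surface at z = 0. Lengths are in mm, angles in rad, forces in N, time in s.
With the tool pointing down it reaches from about 400 to 875 mm from the base axis. Payload 19.3 kg.
Tool frame: the origin (TCP) lies at the very end of the fingers, on their centre line; the grasp point (between the pads) lies 19 mm behind it (grip_point_offset is the z of the grasp point in the tool frame, in mm); z points along the fingers, x is the direction in which the jaws open and shut, and the axes are right-handed (so a half turn about z gives the same grasp; the last joint's range is limited). The gripper opens to 85 mm and grips with 20 to 120 N. Pads are 22 mm wide; open, the fingers measure 114 mm over their backs; the gripper's body (76 mm by 85 mm) begins 54 mm behind the grasp point. The pads swing forward as they close: fully open they stand 13 mm farther back than shut.
Start: joints at [-1.189, 0.521, -0.036, 1.599, 0.021, 1.021, -0.113], TCP at [272.882, 562.272, 231.291] pointing down, gripper open.
Joint ranges: [-2.91, 2.91], [-0.3, 2.13], [-1.5, 1.42], [0.17, 2.43], [-1.26, 4.41], [0.16, 1.93], [-2.52, 2.52]. Speed limits (rad/s): [1.89, 1.89, 2.39, 2.39, 3.01, 3.01, 3.01].

INTERFACE

Orientations are given as a 3x3 rotation matrix whose columns are the frame's x, y, z axes.
In Python, from workcell import movep, movel, goto_joints, open_gripper, clamp, wait, inverse_kinematics, read_state, camera, PlanningError, finish_job, grip_point_offset gives the robot as it stands. Calls block until the motion is done:
- movep(position, orientation): joint-space move of the TCP to a pose.
- movel(position, frame=None, max_speed=150, guard=None): straight line of the TCP; frame=None keeps the orientation; max_speed is the mean speed in mm/s. With guard (N) it stops when the force on the tool has changed by that much, and returns True; else False.
- goto_joints(angles): joint-space move.
- open_gripper() and clamp(): open the fingers fully, or close them until they stop; the grip force is fixed at half the most.
- wait(seconds).
- inverse_kinematics(position, orientation): joint angles nearest the present ones, or None.
- read_state(): the state.
- camera(name): name is "scene" or "side" or "wrist"; returns a dict with "image" (384x512x3 uint8, blue, green, red), "range_z" (384x512 float32, mm along the optical axis (not along the pixel's ray), 0 where there is no reading), "fx", "fy", "cx", "cy" (pixels), "cam_to_world" (4x4, takes a point from camera to world coordinates). Camera axes: x right, y up, looking along -z (the intrinsics and any distortion apply to the point x, -y, -z); pixel columns grow to the right and rows downward; lengths in mm; the calibration is good to about 2 mm. A picture is of the moment at which its call begins.
A pose or a line that the arm cannot do raises PlanningError and nothing moves.
- finish_job(): hands the job in, once; it reports no verdict.
The state is a dict: "time": time; "qpos": joint angles; "qvel": joint speeds; "joint_efforts": joint torques, N m; "eef_pos": TCP position; "tool_rot": TCP orientation; "ft_force": force on the tool from outside, world axes, zero at the start; "torque": the same for the moment, N m; "finger_gap": finger opening in mm.
Only numpy, scipy, OpenCV 4.12 (cv2) and the standard library are available. Lean on these libraries where they do the work, as an engineer would, in place of code of your own. Each camera call takes 0.05 s, during which the arm holds its last target.

TASK

First push the plywood swing board round its pin, away from you, until it rests against its steel stop. Then take the brown stone tile from the sloping wooden rest and stand it upright on its long bottom edge (the one it rests on now) on the board, lengthwise and about central on the black strip with its foot wholly on the strip, and let go so that it stands by itself. Never let the tile fall over, and leave the blue bottle and the yellow tape measure where they stand.

Things in the scene. Friction and masses are not known exactly. Their poses are not given: they have to be found in the camera images.
- tile: Brown stone tile, 20 mm thick (its x), 140 mm long (its y), 110 mm high (its z), 0.4 to 0.65 kg. Origin in the middle of the bottom edge face (20 x 140 mm) that it rests on; z runs from there up the tile to the opposite long edge. It starts in the rest, its z leaning 30 degrees from vertical towards the rest's -x (roughly towards the robot).
- tile_rest: Fixed wooden rest; origin on the bench, 43 mm below the tile's origin; base plate x -105 to 45 mm, y +-90 mm, its top 19 mm above the bench. Two 16 mm wide arms at y = +-56 mm carry the tile's lower face up to 80 mm along its slope; between them (96 mm) that face is free, so the upper half can be gripped across its thickness, along the slope. The tile comes out upwards along its slope.
- swing (a joint): Angle of the plywood swing board about its upright pin, in rad: 0 = against the steel stop, positive = the free end (with the corner) swung towards the robot, anticlockwise seen from above, 1.2 at most. It turns stiffly (about 0.25 N m of friction) and stays where it is left. A fixed straightedge, 8 mm thick, lies flat on the bench and passes under the board and the rest.
- strip (a point): Centre of the black strip, on the board's top, which lies 40 mm above the bench. The strip is 44 mm wide (its x) and 190 mm long (its y); flat, nothing stands on it. Axes turn with the board: z up, y along the board from the pin end to the free end, x from the front edge to the back edge.
- corner (a point): Front free corner of the board, at its top, on the edge nearest the robot: push the front edge near here. Board 110 mm (strip x) by 200 mm (strip y), 30 mm thick, underside 10 mm above the bench; this corner lies at (-43, +100) mm from the strip's centre in the strip's axes; the front edge runs from here 200 mm along the strip's -y.
- pin (a point): The pin that the board turns about, at board-top height, at (+47, -80) mm from the strip's centre in the strip's axes. Its low steel head stands 7 mm above the board. The steel stop, a 30 mm high block fixed to the bench, stands behind the middle of the back edge.
- water_bottle_a: Blue water bottle, 74 mm across, 302 mm tall, standing loose on the bench; origin in the middle of its underside. Leave it alone.
- tape_measure: Yellow tape measure, 55 x 85 x 62 mm, loose on the bench; origin in the middle of its underside. Leave it alone.

How it is judged (in metres and radians):
On the way, in this order (a step that is already met when the one before it is completed fails the run):
1. the swing board is pushed round to its stop (value of joint swing below 0.05 rad), for 0.2 s.
2. the tile stands upright on the strip, let go (value of joint swing below 0.05 rad and angle between tile's own z axis and vertical below 0.06 rad and x of tile in the frame of strip between -0.012 and 0.012 m and y of tile in the frame of strip between -0.025 and 0.025 m and z of tile in the frame of strip between -0.004 and 0.004 m and angle between the y axis of tile and the y axis of strip, either way round below 0.15 rad and contact force between tile and the fingers below 0.05 N and linear speed of tile below 0.02 m/s and angular speed of tile below 0.1 rad/s), for 0.2 s.
At the end, for the whole second after the job is handed in: Board against its stop (within 0.05 rad); tile released and at rest on its bottom edge on the black strip: upright within 0.06 rad, along the strip within 0.15 rad, middle of its foot within 12 mm of the strip's centre across and 25 mm along it; bottle and tape measure not moved (all of step 2); the robot touches nothing.
It fails at once if the tile falls over or is laid flat (tips more than 1.2 rad from upright) (angle between tile's own z axis and vertical above 1.2 rad).
It fails at once if the blue bottle is moved by more than 30 mm (distance of water_bottle_a from where it was at the start of the episode above 0.03 m).
It fails at once if the tape measure is moved by more than 30 mm (distance of tape_measure from where it was at the start of the episode above 0.03 m).
It also fails if it takes over 58 s, if anything falls off the work surface, if the arm or the gripper's body presses on something with over 40 N, if the wrist force passes 120 N, or if a joint passes its speed limit or range.

## Working session

There is one attempt and no reset: what is moved stays moved. The work goes in short steps, each a Python script; the robot and the scene stay as the last script left them, time stands still between calls to the robot, and variables do not carry over. Pictures are saved under pics/ and viewed, and the job is handed in when it is done.

```bash
ls; mkdir -p pics
python3 - <<'E'
from workcell import *
import cv2
for n in ["scene","side","wrist"]:
    c=camera(n); cv2.imwrite(f"pics/{n}0.png",c["image"]); print(n,c["fx"],c["cx"],c["cy"],c["cam_to_world"].round(3).tolist(),[k for k in c])
s=read_state(); print(s["time"],s["tool_rot"],grip_point_offset,s["finger_gap"])
E
```

```text
pics
scene 452.92593072501296 260.92678738578576 185.92408351338545 [[0.762, 0.395, -0.513, -140.963], [-0.647, 0.472, -0.598, -818.107], [0.006, 0.788, 0.615, 840.939], [0.0, 0.0, 0.0, 1.0]] ['image', 'range_z', 'fx', 'fy', 'cx', 'cy', 'cam_to_world']
side 495.72840248565996 251.79609117031745 183.79624123443935 [[0.989, 0.041, -0.141, 272.582], [-0.147, 0.336, -0.93, -1558.838], [0.009, 0.941, 0.338, 621.662], [0.0, 0.0, 0.0, 1.0]] ['image', 'range_z', 'fx', 'fy', 'cx', 'cy', 'cam_to_world']
wrist 345.58539143579395 261.92620840112005 190.90019572741804 [[0.437, -0.852, -0.29, 197.385], [0.9, 0.413, 0.142, 598.584], [-0.001, -0.323, 0.946, 373.185], [0.0, 0.0, 0.0, 1.0]] ['image', 'range_z', 'fx', 'fy', 'cx', 'cy', 'cam_to_world']
0.15 [[ 4.36584742e-01  8.99663065e-01 -3.63915652e-04]
 [ 8.99662677e-01 -4.36584892e-01 -8.37046598e-04]
 [-9.11939983e-04  3.80404433e-05 -9.99999583e-01]] -18.700000000000003 85.59241450188023
```

View pics/scene0.png

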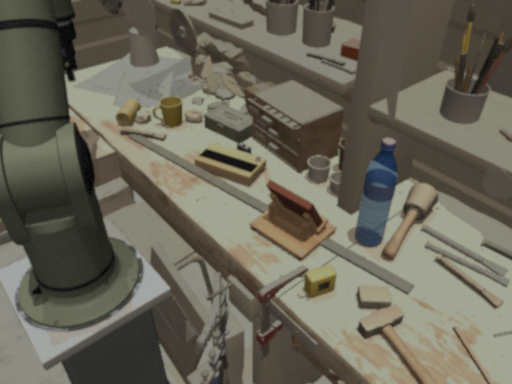

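View pics/side0.png

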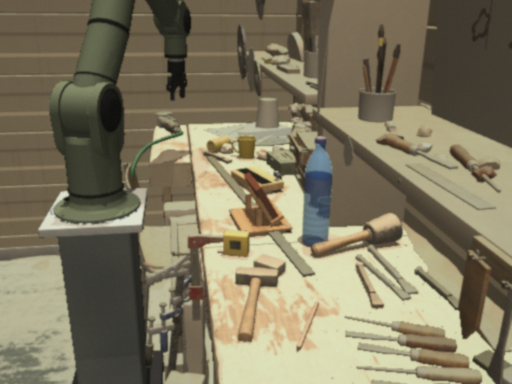

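View pics/wrist0.png

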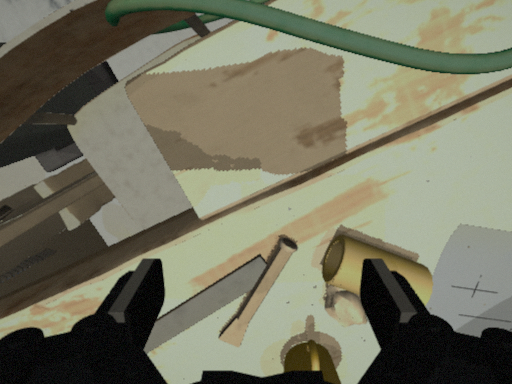

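The scene picture shows the board at about (230,163), the tile and rest at (295,215), the bottle at (377,195) and the tape at (320,280). I'll enlarge it and get depth points.

```bash
cat > h.py <<'E'
from workcell import *
import numpy as np, cv2
def cloud(c):
    z=c["range_z"].astype(float); v,u=np.mgrid[:z.shape[0],:z.shape[1]]
    P=np.stack([(u-c["cx"])/c["fx"]*z,-(v-c["cy"])/c["fy"]*z,-z],-1)
    T=c["cam_to_world"]; W=P@T[:3,:3].T+T[:3,3]; W[z==0]=np.nan
    return W
def crop(c,x0,y0,x1,y1,f,name):
    im=cv2.resize(c["image"][y0:y1,x0:x1],None,fx=f,fy=f,interpolation=cv2.INTER_CUBIC)
    cv2.imwrite(name,im)
def proj(c,p):
    T=c["cam_to_world"]; q=T[:3,:3].T@(np.asarray(p,float)-T[:3,3])
    return c["cx"]+c["fx"]*q[0]/-q[2], c["cy"]+c["fy"]*(-q[1])/-q[2]
def ray(c,u,v):
    d=c["cam_to_world"][:3,:3]@np.array([(u-c["cx"])/c["fx"],-(v-c["cy"])/c["fy"],-1]); return c["cam_to_world"][:3,3],d
def onz(c,u,v,z):
    o,d=ray(c,u,v); return o+d*(z-o[2])/d[2]
E
python3 - <<'E'
from h import *
import pickle
d={n:camera(n) for n in ["scene","side"]}
pickle.dump(d,open("c0.pkl","wb"))
crop(d["scene"],180,125,340,265,5,"pics/s1.png")
crop(d["side"],220,150,340,270,5,"pics/d1.png")
W=cloud(d["scene"])
for u,v in [(232,155),(262,160),(210,150),(230,165),(295,205),(320,280),(375,210),(280,235),(374,232),(160,158)]: print(u,v,W[v,u].round(1))
print(d["scene"]["fy"])
E
```

```text
232 155 [554.9 133.3  45.5]
262 160 [611.7  55.3  42.7]
210 150 [522.1 205.9  41.2]
230 165 [520.2  98.1  42.1]
295 205 [ 481.3 -223.   113. ]
320 280 [ 393.  -399.6   57.9]
375 210 [ 601.6 -372.9  129.4]
280 235 [ 447.5 -209.2   20.8]
374 232 [ 609.9 -378.    55.4]
160 158 [401.5 320.4   3. ]
452.92593072501296
```

View pics/s1.png

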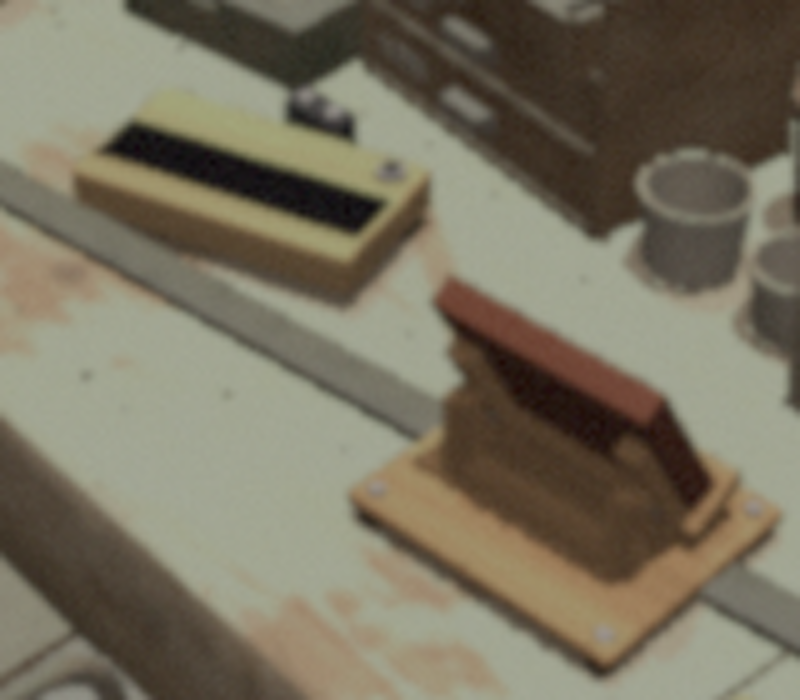

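View pics/d1.png

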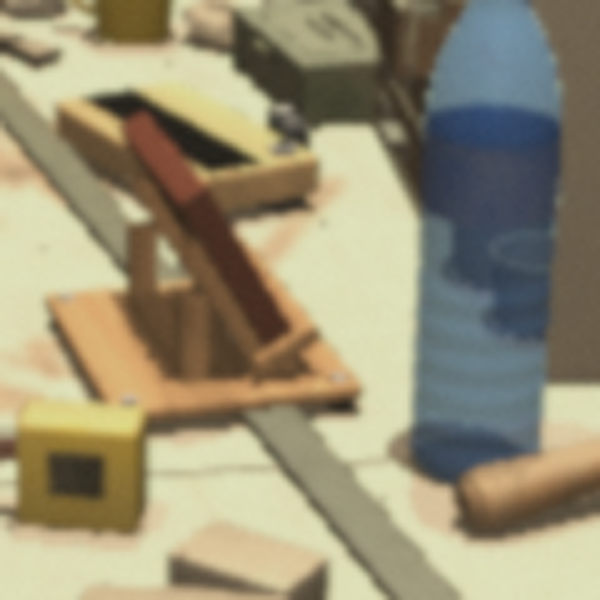

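In the scene crop (5x, offset (180,125)), the board-top corners are: front-free (76,178), back-free (158,92), pin-back (430,182), front-pin (345,262). The tile's top face runs (437,300)–(640,420)–(660,398)–(455,280). The stop is at (320,110).

Run:
```python
from h import *
import pickle
d=pickle.load(open("c0.pkl","rb"));c=d["scene"];s=d["side"]
f=lambda x,y:(180+x/5-.4,125+y/5-.4)
g=lambda x,y:(220+x/5-.4,150+y/5-.4)
for n,p,z in [("ff",(76,178),40),("bf",(158,92),40),("pb",(430,182),40),("fp",(345,262),40),("pin",(390,170),47),("st1",(130,127),40),("st2",(383,208),40),("st3",(352,235),40),("st4",(103,150),40),("stop",(320,95),30),("stopbotR",(352,135),15)]:
    print(n,onz(c,*f(*p),z).round(1))
for n,p,z in [("ff",(57,103),40),("pb",(317,160),40),("fp_right",(160,180),40)]:
    print("side",n,onz(s,*g(*p),z).round(1))
# tile top face: depth
W=cloud(c)
def poly(c,pts,m):
    k=np.zeros(c["range_z"].shape,np.uint8); cv2.fillPoly(k,[np.array(pts,np.int32)],1); k=cv2.erode(k,np.ones((m,m))); w=cloud(c)[k>0]; return w[~np.isnan(w[:,0])]
for q in [[f(440,300),f(640,418),f(660,398),f(455,280)]]:
    w=poly(c,q,2); print(len(w),np.median(w,0)); cc=w.mean(0); U,S,V=np.linalg.svd(w-cc); print(cc,S,V)
w=poly(s,[g(200,200),g(265,340),g(288,330),g(210,190)],2);print(len(w),w.mean(0),np.linalg.svd(w-w.mean(0))[1:])
# rest base corners
for n,p in [("rl",(352,498)),("rf",(600,662)),("rr",(778,510))]: print(n,onz(c,*f(*p),19).round(1))
for n,p in [("rl",(45,300)),("rf",(112,412)),("rr",(358,388))]: print("side",n,onz(s,*g(*p),19).round(1))
for n,p,z in [("TtopL",(437,300),43-20+120*.866,),("x",(640,420),132)]: print(n,onz(c,*f(*p),z))
```

```text
ff [453.9 190.8  40. ]
bf [550.1 238.8  40. ]
pb [619.4  47.1  40. ]
fp [527.   16.8  40. ]
pin [602.2  65.1  47. ]
st1 [512.3 216.5  40. ]
st2 [579.3  44.5  40. ]
st3 [547.2  35.   40. ]
st4 [484.3 205.7  40. ]
stop [638.8 180.6  30. ]
stopbotR [639.  147.7  15. ]
side ff [460.1 198.4  40. ]
side pb [627.6  49.2  40. ]
side fp_right [512.  22.  40.]
219 [ 475.27658499 -208.54934078  139.55420549]
[ 475.41961157 -207.17576788  139.55341387] [556.58816506  52.46434398  25.95432946] [[ 0.1009142  -0.99487366 -0.00653703]
 [ 0.93021304  0.09202085  0.35529687]
 [ 0.35287395  0.04193533 -0.93473066]]
109 [ 517.14818962 -268.53186141   89.07051611] (array([289.77314858,  33.68656568,  28.54716763]), array([[ 0.44266256,  0.05506588, -0.89499587],
       [ 0.73209798,  0.55413699,  0.39618776],
       [ 0.51776675, -0.83060216,  0.20498208]]))
rl [ 415.2 -126.2   19. ]
rf [ 433.8 -296.    19. ]
rr [ 582.2 -278.4   19. ]
side rl [ 416.8 -129.8   19. ]
side rf [ 437.5 -297.1   19. ]
side rr [ 582.8 -283.2   19. ]
TtopL [ 470.21802841 -129.47461448  126.92      ]
x [ 478.98521558 -267.48251377  132.        ]
```

Consistent: the tile's top edge is at z≈139 (138 expected), and the rest's yaw is about 0.11. The tile origin is about (529,-201), the pin about (602,65) and the board yaw about 0.37–0.4. Now I'll move to the pre-push pose, close the fingers and look with the wrist camera.

Run:
```python
from h import *
R=np.array([[0,1,0],[1,0,0],[0,0,-1.]])
print(inverse_kinematics([428,165,18],R),inverse_kinematics([420,165,150],R))
movep([425,162,150],R); clamp()
c=camera("wrist"); cv2.imwrite("pics/w1.png",c["image"])
import pickle; pickle.dump(c,open("w1.pkl","wb"))
s=read_state(); print(s["time"],s["eef_pos"],s["finger_gap"],s["ft_force"])
```

```text
[-0.44291951  0.64294323 -0.07084146  2.16364251  0.12804464  0.33877991
  0.95030643] [-0.48532895  0.37392831 -0.02549665  2.11895142  0.01541077  0.64888061
  1.04945282]
2.6667 [424.98913381 161.99590169 150.00753976] -0.15286939328489763 [ 0.17309616 -0.05970318 -0.89000691]
```

View pics/w1.png

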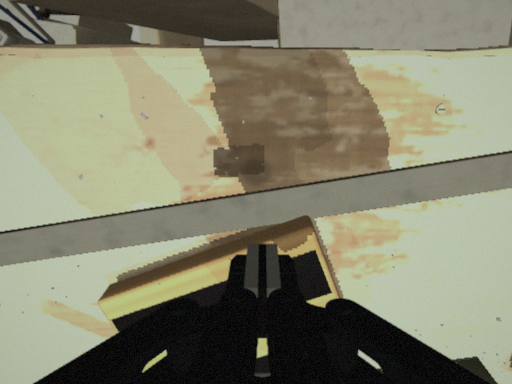

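The board's front face is the brown band from (100,300) to (315,220), with its top edge below it. The free front corner is near (315,225). The fingers at (262,250) are in front of it. I'll check the corner.

Run:
```python
from h import *
import pickle
c=pickle.load(open("w1.pkl","rb"))
crop(c,90,200,350,384,3,"pics/w1c.png")
for p in [[454,191,40],[527,17,40],[454,191,10],[425,162,150],[425,162,18]]: print(p,np.round(proj(c,p),1))
W=cloud(c)
for u,v in [(150,295),(220,262),(320,270),(300,235),(305,222)]: print(u,v,W[v,u])
```

```text
[454, 191, 40] [298.2 222.6]
[527, 17, 40] [ 94.2 300.1]
[454, 191, 10] [294.8 208.6]
[425, 162, 150] [261.6 262.1]
[425, 162, 18] [261.8 179.7]
150 295 [521.62201682  65.95500214  40.29904454]
220 262 [489.5936239  127.31650157  40.03146828]
320 270 [497.71082768 210.85073877  39.25098038]
300 235 [465.42407846 192.96239521  38.90001248]
305 222 [458.37782951 197.90874094  28.92867548]
```

View pics/w1c.png

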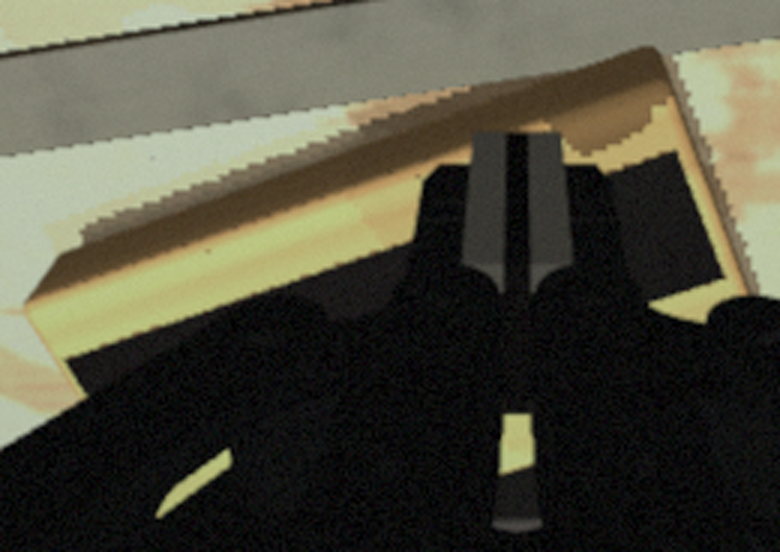

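The front face at y≈198 is at x≈458, so the corner is about (458,200). I'll go down in front of it and push with a guard.

Run:
```python
from h import *
print(movel([425,165,20],max_speed=120,guard=10), read_state()["ft_force"])
print(movel([480,200,20],max_speed=60,guard=12)); s=read_state(); print(s["eef_pos"],s["ft_force"])
print(movel([530,212,20],max_speed=30,guard=12)); s=read_state(); print(s["time"],s["eef_pos"],s["ft_force"])
import pickle
d={n:camera(n) for n in ["scene","side"]}; pickle.dump(d,open("c2.pkl","wb"))
crop(d["scene"],180,115,340,235,5,"pics/s2.png")
```

```text
False [ 0.10561823 -0.49359326  0.19788749]
False
[480.21903746 199.61762236  20.09509964] [ 0.10002517 -0.68014272  0.84748039]
True
5.95 [496.57600181 204.28015609  19.49206321] [-2.16680772 -0.57920599  0.80143427]
```

View pics/s2.png

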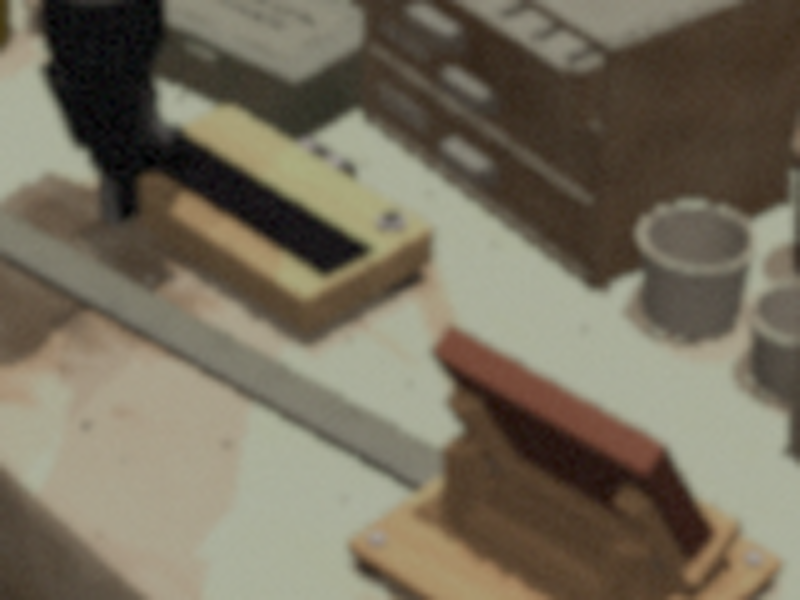

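The board has swung round, its back edge near the stop at crop (325,150). I'll press once more to make sure, then back off and view it from above.

Run:
```python
from h import *
import pickle
print(movel([510,207,20],max_speed=15,guard=14)); s=read_state(); print(s["time"],s["eef_pos"],s["ft_force"])
movel([475,200,20],max_speed=120)
movel([475,200,110],max_speed=200)
R=np.array([[0,1,0],[1,0,0],[0,0,-1.]])
movep([450,140,210],R); wait(.2)
c=camera("wrist"); pickle.dump(c,open("w3.pkl","wb")); cv2.imwrite("pics/w3.png",c["image"])
print(read_state()["time"])
d={n:camera(n) for n in ["scene","side"]}; pickle.dump(d,open("c3.pkl","wb"))
crop(d["scene"],180,115,300,205,6,"pics/s3.png")
```

```text
True
6.4333 [496.42918684 204.23641704  19.024907  ] [ 0.03879333 -0.45880437  0.85163523]
8.1667
```

View pics/w3.png

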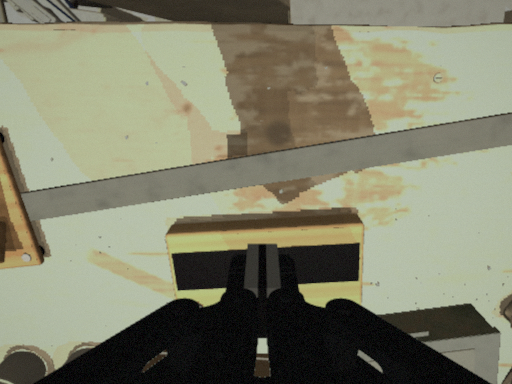

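View pics/s3.png

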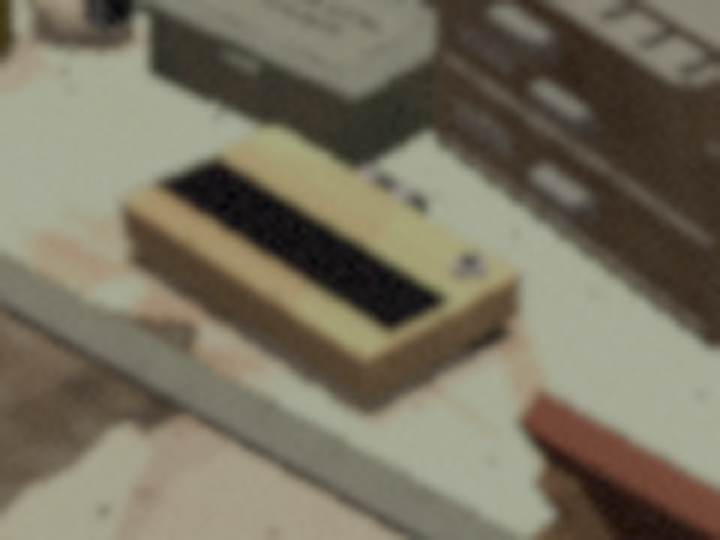

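Run:
```python
from h import *
import pickle
c=pickle.load(open("w3.pkl","rb"))
crop(c,155,205,375,305,3.6,"pics/w3c.png")
d=pickle.load(open("c3.pkl","rb"))
W=cloud(c)
for u,v in [(200,240),(340,235),(200,270),(330,270)]: print(W[v,u].round(1))
c=d["side"];crop(c,225,155,300,200,10,"pics/d3.png")
```

```text
[524.1  78.2  38.9]
[518.1 218.1  39.6]
[nan nan nan]
[558.3 210.8  39.2]
```

View pics/w3c.png

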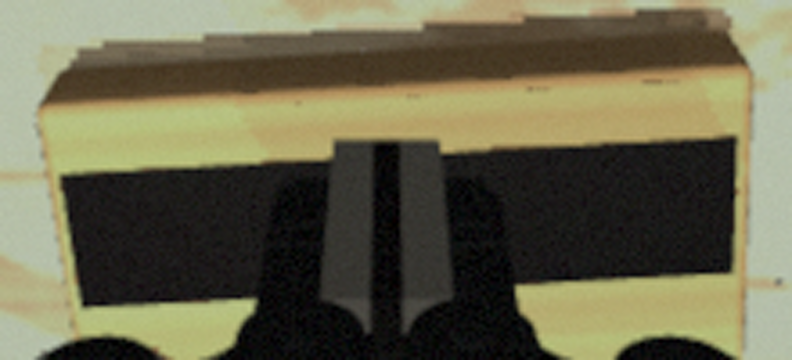

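View pics/d3.png

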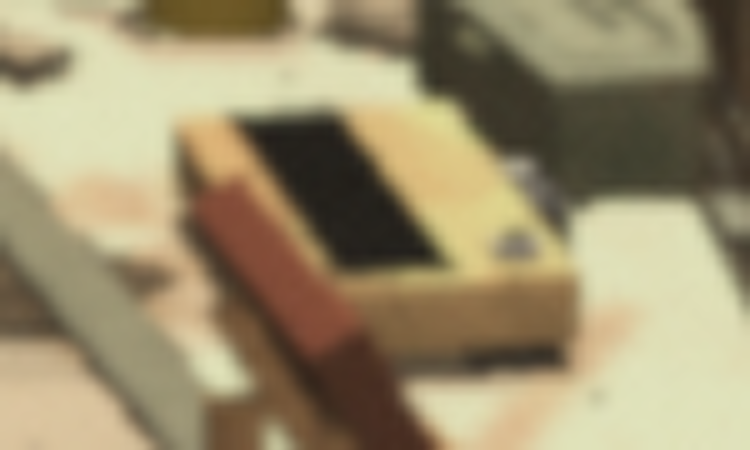

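Wrist crop (3.6x, offset (155,205)) strip corners: (62,175), (736,138), (731,271), (83,306). Scene crop (6x, offset (180,115)): (160,183), (218,158), (445,300), (388,327). Side crop (10x, offset (225,155)): (238,122), (330,110), (450,265), (340,270).

Run:
```python
from h import *
import pickle
c=pickle.load(open("w3.pkl","rb")); d=pickle.load(open("c3.pkl","rb"))
m=lambda k,x0,y0:(lambda x,y:(x0+(x+.5)/k-.5,y0+(y+.5)/k-.5))
def rep(n,c,f,P):
    # order: front-pin, front-free, back-free, back-pin
    q=np.array([onz(c,*f(*p),40)[:2] for p in P]); ce=q.mean(0)
    a=(q[1]+q[2]-q[0]-q[3])/2; print(n,q.round(1).tolist(),ce.round(1),"len",np.linalg.norm(a).round(1),"w",np.linalg.norm((q[2]+q[3]-q[0]-q[1])/2).round(1),"yaw",np.arctan2(-a[0],a[1]).round(3))
rep("wrist",c,m(3.6,155,205),[(62,175),(736,138),(731,271),(83,306)])
rep("scene",d["scene"],m(6,180,115),[(388,327),(160,183),(218,158),(445,300)])
rep("side",d["side"],m(10,225,155),[(340,270),(238,122),(330,110),(450,265)])
# triangulate strip corners heights wrist+scene
f1=m(3.6,155,205);f2=m(6,180,115)
for p1,p2 in zip([(62,175),(736,138),(731,271),(83,306)],[(388,327),(160,183),(218,158),(445,300)]):
    A=[];b=[]
    M=np.zeros((3,3));bb=np.zeros(3)
    for o,dd in (ray(c,*f1(*p1)),ray(d["scene"],*f2(*p2))):
        dd=dd/np.linalg.norm(dd);N=np.eye(3)-np.outer(dd,dd);M+=N;bb+=N@o
    print(np.linalg.solve(M,bb).round(1))
fp=onz(c,*f1(40,106),40);ff=onz(c,*f1(748,70),40); print("front edge",fp,ff,np.arctan2(-(ff-fp)[0],(ff-fp)[1]),np.linalg.norm(ff-fp))
```

```text
wrist [[538.5, 49.1], [526.7, 237.8], [569.6, 240.2], [581.6, 51.6]] [554.1 144.7] len 189.0 w 43.1 yaw 0.063
scene [[542.0, 56.1], [530.5, 238.9], [569.4, 239.3], [579.0, 55.8]] [555.2 147.5] len 183.5 w 37.9 yaw 0.058
side [[542.3, 60.2], [530.6, 232.5], [568.0, 243.3], [581.7, 60.7]] [555.7 149.2] len 177.9 w 38.8 yaw 0.071
[536.7  50.3  45. ]
[527.8 237.2  41.1]
[570.2 240.5  39.1]
[577.8  52.9  43.2]
front edge [517.07294168  44.78985235  40.        ] [506.07220567 239.17050277  40.        ] 0.05653347655384878 194.6916881946152
```

The strip centre is about (554.5,145.5) with yaw about 0.06, and its height triangulates to 39–45 (40 given). Both firm pushes stopped at the same x, so the board is against its stop. Next I'll check IK for the tile's pick and place poses.

```bash
cat >> h.py <<'E'
def frames(yaw,lean,sgn):
    xp=np.array([np.cos(yaw),np.sin(yaw),0]); zu=np.array([0,0,1.])
    zt=-np.sin(lean)*xp+np.cos(lean)*zu; xt=np.cos(lean)*xp+np.sin(lean)*zu; yt=np.cross(zt,xt)
    x=sgn*xt; z=-zt; y=np.cross(z,x); return np.stack([x,y,z],1),xt,yt,zt
E
python3 - <<'E'
from h import *
o=np.array([529.5,-201,43])
for sg in (1,-1):
    R,xt,yt,zt=frames(.11,np.pi/6,sg)
    for h in (61,150,220): 
        q=inverse_kinematics(list(o+zt*h),R); print(sg,h,(o+zt*h).round(),None if q is None else np.round(q,2))
    R2,*_,=frames(.06,0,sg)
    for z in (101,200): 
        q=inverse_kinematics([554.5,145.5,z],R2); print("place",sg,z,None if q is None else np.round(q,2))
    q=inverse_kinematics([500,-60,300],frames(.09,0.25,sg)[0]); print("mid",None if q is None else np.round(q,2))
E
```

```text
1 61 [ 499. -204.   96.] [ 1.35  0.91 -1.27  2.25  1.66  0.57 -0.93]
1 150 [ 455. -209.  173.] [ 0.71  0.32 -0.24  2.32 -1.22  0.23  1.76]
1 220 [ 420. -213.  234.] [ 0.41  0.14  0.17  2.32 -0.96  0.42  1.52]
place 1 101 [-0.56  0.63  0.29  1.86 -0.27  0.69 -0.06]
place 1 200 [-0.59  0.5   0.32  1.79 -0.2   0.89 -0.12]
mid [-0.25  0.13  0.3   2.03 -0.1   0.75  0.2 ]
-1 61 [ 499. -204.   96.] [ 1.23  0.75 -1.05  2.26  1.72  0.36  2.09]
-1 150 [ 455. -209.  173.] [ 0.71  0.32 -0.24  2.32 -1.22  0.23 -1.38]
-1 220 [ 420. -213.  234.] [-0.3   0.25  1.03  2.35 -1.21  0.62 -1.35]
place -1 101 [ 0.34  0.86 -1.07  1.81  0.88  1.04  2.11]
place -1 200 [ 0.34  0.69 -1.07  1.74  0.67  1.13  2.27]
mid [-1.    0.3   1.27  2.05 -0.51  0.82 -2.5 ]
```

Run:
```python
from h import *
from scipy.spatial.transform import Rotation as Ro
o=np.array([529.5,-201,43])
R,xt,yt,zt=frames(.11,np.pi/6,1)
for h in (61,65,70,75,80,90,100,110,120,135):
    q=inverse_kinematics(list(o+zt*h),R); print(h,None if q is None else np.round(q,2))
print("roll about jaw, h at grasp")
for a in (-.5,-.35,-.2,.2,.35,.5):
  Ra=R@Ro.from_euler('x',a).as_matrix()
  for h in (42+19,150):
    p=o+zt*80+Ra[:,2]*(80-h)
    q=inverse_kinematics(list(p),Ra); print(a,h,p.round(),None if q is None else np.round(q,2))
```

```text
61 [ 1.35  0.91 -1.27  2.25  1.66  0.57 -0.93]
65 [ 1.36  0.89 -1.27  2.26  1.65  0.56 -0.93]
70 [ 1.36  0.88 -1.27  2.26  1.63  0.55 -0.91]
75 [ 1.37  0.86 -1.27  2.26  1.61  0.53 -0.9 ]
80 [ 1.38  0.84 -1.27  2.26  1.59  0.52 -0.89]
90 [ 1.39  0.81 -1.27  2.27  1.55  0.5  -0.86]
100 [ 1.4   0.78 -1.27  2.27  1.5   0.47 -0.82]
110 [ 1.3   0.61 -1.07  2.28  1.4   0.26 -0.77]
120 [ 1.33  0.59 -1.08  2.28  1.31  0.26 -0.68]
135 [ 1.35  0.55 -1.09  2.29  1.14  0.23 -0.52]
roll about jaw, h at grasp
-0.5 61 [ 499. -214.   98.] [ 0.98  0.97 -1.28  2.4   1.98  1.33 -1.56]
-0.5 150 [ 456. -175.  165.] None
-0.35 61 [ 499. -211.   97.] [ 0.46  0.54 -0.36  2.4   2.36  0.53 -2.09]
-0.35 150 [ 454. -185.  169.] None
-0.2 61 [ 499. -208.   96.] [ 1.23  0.89 -1.27  2.33  1.91  0.82 -1.29]
-0.2 150 [ 454. -195.  172.] [ 1.31  0.53 -1.26  2.4   1.69  0.52 -1.24]
0.2 61 [ 499. -201.   96.] [ 1.04  0.64 -0.64  2.16 -0.66  0.18  1.36]
0.2 150 [ 457. -223.  172.] [ 0.63  0.4   0.03  2.19 -1.09  0.59  1.76]
0.35 61 [ 498. -198.   97.] [ 0.95  0.66 -0.44  2.08 -0.87  0.45  1.61]
0.35 150 [ 460. -233.  169.] [ 0.75  0.49 -0.03  2.07 -0.96  0.76  1.7 ]
0.5 61 [ 497. -195.   98.] [ 0.88  0.7  -0.29  1.99 -0.89  0.7   1.67]
0.5 150 [ 463. -242.  165.] [ 0.71  0.59  0.08  1.96 -0.94  0.99  1.73]
```

IK is free of clock time, so I'll fit a simple kinematic model from its solutions to check the arm's path.

```bash
cat > fk.py <<'E'
import numpy as np, itertools
from scipy.spatial.transform import Rotation as Ro
from scipy.optimize import least_squares
def chain(q,p,sg):
    # p: d1,a1,d3,a3,d5,a5,d7,yaw ; returns list of points, R
    P=[np.zeros(3)];R=np.eye(3);x=np.zeros(3)
    L=[(p[1],p[0]),(0,0),(p[3],p[2]),(-p[3]+p[8],0),(p[5],p[4]),(p[9],0),(0,p[6])]
    for i in range(7):
        R=R@Ro.from_euler('zyzyzyz'[i],sg[i]*q[i]).as_matrix()
        x=x+R@np.array([L[i][0],0,L[i][1]]); P.append(x)
    return P,R@Ro.from_euler('z',p[7]).as_matrix()
E
python3 - <<'E'
from h import *; from fk import *
import pickle
rng=np.random.default_rng(0); S=[]
while len(S)<40:
    p=[rng.uniform(420,700),rng.uniform(-250,250),rng.uniform(60,300)]
    R,*_=frames(rng.uniform(-.3,.3),rng.uniform(-.2,.5),rng.choice([1,-1]))
    q=inverse_kinematics(p,R)
    if q is not None: S.append((np.array(q),np.array(p),R))
best=None
for s in itertools.product([1,-1],repeat=3):
    sg=[-1,1,s[0],1,s[1],1,s[2]]
    def res(p):
        r=[]
        for q,x,R in S:
            P,Rr=chain(q,p,sg); r+=list((P[-1]-x)/1)+list(((Rr-R)*200).ravel())
        return r
    for y in (0,1.57,3.14,-1.57):
        o=least_squares(res,[340,0,400,0,400,0,250,y,0,0],max_nfev=30)
        if best is None or o.cost<best[0]: best=(o.cost,sg,o.x); 
print(best); pickle.dump((best[1],best[2]),open("fk.pkl","wb"))
E
```

```text
(np.float64(54728.04620113321), [-1, 1, -1, 1, -1, 1, -1], array([316.10729129, -27.27470027, 534.52554988, -17.11811766,
       418.83415906,  28.77078637, 358.73030204,   3.14159265,
       -73.79219793,  -8.24233069]))
```

```bash
cat > fk.py <<'E'
import numpy as np
from scipy.spatial.transform import Rotation as Ro
SG=[-1,1,-1,1,-1,1,-1]
def chain(q,p):
    P=[np.zeros(3)];R=np.eye(3);x=np.zeros(3);L=np.reshape(p,(8,3)); x=x+L[0]
    for i in range(7):
        R=R@Ro.from_euler('zyzyzyz'[i],SG[i]*q[i]).as_matrix()
        x=x+R@L[i+1]; P.append(x)
    return P,R@Ro.from_euler('z',np.pi).as_matrix()
E
python3 - <<'E'
from h import *; from fk import *
import pickle
rng=np.random.default_rng(0); S=[]
while len(S)<60:
    p=[rng.uniform(420,700),rng.uniform(-250,250),rng.uniform(60,300)]
    R,*_=frames(rng.uniform(-.3,.3),rng.uniform(-.2,.5),rng.choice([1,-1]))
    q=inverse_kinematics(p,R)
    if q is not None: S.append((np.array(q),np.array(p),R))
# linear in L
A=[];b=[]
for q,x,R in S:
    Rs=[np.eye(3)];Rr=np.eye(3)
    for i in range(7): Rr=Rr@Ro.from_euler('zyzyzyz'[i],SG[i]*q[i]).as_matrix(); Rs.append(Rr)
    A.append(np.hstack(Rs)); b.append(x)
A=np.vstack(A);b=np.hstack(b)
L,_,rk,_=np.linalg.lstsq(A,b,rcond=1e-9); print(rk,np.abs(A@L-b).max()); print(L.reshape(8,3).round(1))
pickle.dump(L,open("fk.pkl","wb"))
for q in [[1.33,.59,-1.08,2.28,1.31,.26,-.68],[1.35,.91,-1.27,2.25,1.66,.57,-.93]]:
    print(np.round(chain(q,L)[0]))
E
```

```text
17 6.032939836586593e-08
[[ 0.000e+00  0.000e+00  1.601e+02]
 [-0.000e+00 -1.070e+01  1.601e+02]
 [ 0.000e+00 -1.070e+01  2.649e+02]
 [-0.000e+00 -1.870e+01  2.649e+02]
 [-0.000e+00 -1.870e+01  2.104e+02]
 [ 0.000e+00 -2.000e-01  2.104e+02]
 [ 0.000e+00 -2.000e-01  1.639e+02]
 [-0.000e+00 -0.000e+00  1.639e+02]]
[[   0.    0.    0.]
 [ -10.   -3.  320.]
 [  14. -148.  540.]
 [  44. -307.  751.]
 [ 172. -275.  586.]
 [ 306. -229.  431.]
 [ 387. -221.  289.]
 [ 468. -214.  146.]]
[[   0.    0.    0.]
 [ -10.   -2.  320.]
 [  25. -209.  483.]
 [  68. -425.  631.]
 [ 201. -330.  498.]
 [ 337. -223.  378.]
 [ 419. -213.  236.]
 [ 500. -204.   94.]]
```

The model is exact (error below 1e-7 mm). I'll plan the whole sequence with it, on one elbow branch.

```bash
cat >> fk.py <<'E'
import pickle
from scipy.optimize import least_squares
Lk=pickle.load(open("fk.pkl","rb"))
LO=np.array([-2.91,-.3,-1.5,.17,-1.26,.16,-2.52]);HI=np.array([2.91,2.13,1.42,2.43,4.41,1.93,2.52])
def fk(q): P,R=chain(q,Lk); return P[-1],R
def ik(p,R,seed,w=.3):
    seed=np.array(seed,float)
    def res(q,w):
        x,Rr=fk(q); m=np.minimum(q-LO,HI-q)
        return np.hstack([(x-p)/1.0,((Rr-R)*300).ravel(),w*(q-seed),w*10*np.maximum(0,.12-m)])
    q=seed
    for ww in (w,w*.1,1e-5):
        o=least_squares(res,np.clip(q,LO+.02,HI-.02),bounds=(LO+.015,HI-.015),args=(ww,)); q=o.x
    x,Rr=fk(q); return q,np.linalg.norm(x-p),np.abs(Rr-R).max()
E
python3 - <<'E'
from h import *; from fk import *
np.set_printoptions(precision=2,suppress=True)
o=np.array([529.5,-201,43]); R,xt,yt,zt=frames(.11,np.pi/6,1)
qn=np.array(read_state()["qpos"]); print(qn,fk(qn)[0])
g=[1.3,.85,-1.15,2.26,1.6,.5,-.9]
Q={}
for h in (61,100,135,150):
    r=ik(o+zt*h,R,g); Q[h]=g=r[0]; print(h,*r)
q=Q[135]
for lean,p in [(.4,[480,-180,210]),(.25,[490,-120,240]),(.1,[510,0,260]),(0,[545,110,230]),(0,[554.5,145.5,180]),(0,[554.5,145.5,101])]:
    r=ik(np.array(p),frames(.09 if lean else .06,lean,1)[0],q); q=r[0]; print(p,*r)
for a,b in [(qn,Q[135]),(qn,Q[150])]:
    for t in np.linspace(0,1,9): x,Rr=fk(a+(b-a)*t); print(t,x.round(),Rr[:,2],chain(a+(b-a)*t,Lk)[0][4].round())
E
```

```text
[-0.41  0.31 -0.02  2.01  0.01  0.82  1.14] [449.8  140.21 209.33]
61 [ 1.32  0.85 -1.2   2.25  1.68  0.49 -0.97] 2.9536706862851543e-13 2.7755575615628914e-16
100 [ 1.4   0.77 -1.26  2.27  1.5   0.46 -0.83] 4.0194366942304643e-13 7.771561172376096e-16
135 [ 1.5   0.72 -1.36  2.28  1.33  0.47 -0.67] 4.0693694993695867e-13 7.771561172376096e-16
150 [ 1.54  0.68 -1.38  2.28  1.24  0.45 -0.59] 2.428351918216984e-13 3.885780586188048e-16
[480, -180, 210] [ 1.4   0.58 -1.39  2.16  0.9   0.62 -0.43] 1.03962868014218e-12 5.438467661812378e-16
[490, -120, 240] [ 1.21  0.53 -1.38  2.05  0.72  0.84 -0.43] 3.448878118067454e-13 2.220446049250313e-16
[510, 0, 260] [ 0.84  0.54 -1.32  1.9   0.64  1.08 -0.63] 3.701233139397893e-13 3.469446951953614e-16
[545, 110, 230] [ 0.48  0.68 -1.19  1.75  0.67  1.2  -0.84] 4.011893171733932e-13 4.2564514703077425e-16
[554.5, 145.5, 180] [ 0.37  0.75 -1.13  1.75  0.75  1.14 -0.94] 1.7288250917028504e-13 5.551115123125783e-16
[554.5, 145.5, 101] [ 0.32  0.85 -1.05  1.81  0.86  1.03 -1.02] 4.4487012026191134e-13 3.3306690738754696e-16
0.0 [450. 140. 209.] [-0. -
[... 378 characters left out ...]
261. -229.  579.]
0.875 [ 460. -175.  125.] [ 0.35  0.05 -0.94] [ 210. -271.  573.]
1.0 [ 462. -208.  160.] [ 0.5   0.05 -0.87] [ 148. -303.  568.]
0.0 [450. 140. 209.] [-0. -0. -1.] [311.  76. 681.]
0.125 [457.  73. 178.] [-0.01 -0.05 -1.  ] [329.  33. 660.]
0.25 [458.  14. 152.] [-0.   -0.07 -1.  ] [337. -17. 641.]
0.375 [456. -36. 131.] [ 0.02 -0.07 -1.  ] [334. -71. 624.]
0.5 [453. -77. 117.] [ 0.06 -0.04 -1.  ] [ 319. -126.  609.]
0.625 [ 452. -112.  112.] [ 0.13  0.   -0.99] [ 291. -179.  598.]
0.75 [ 453. -144.  119.] [ 0.23  0.04 -0.97] [ 251. -227.  590.]
0.875 [ 455. -175.  139.] [ 0.36  0.06 -0.93] [ 199. -267.  585.]
1.0 [ 455. -209.  173.] [ 0.5   0.05 -0.87] [ 137. -295.  582.]
```

Run:
```python
from h import *; from fk import *
import pickle
np.set_printoptions(precision=2,suppress=True)
qn=np.array(read_state()["qpos"])
W=[]
q=np.array([.84,.54,-1.32,1.9,.64,1.08,-.63])
for lean,p in [(.1,[490,20,280]),(.45,[440,-190,250])]:
    r=ik(np.array(p),frames(.1,lean,1)[0],q); q=r[0]; W.append(q); print(*r)
a=qn
for b in W:
    for t in np.linspace(0,1,6): x,Rr=fk(a+(b-a)*t); print(x.round(),Rr[:,2])
    a=b
for b in W: goto_joints(list(b))
open_gripper(); 
c=camera("wrist"); pickle.dump(c,open("w4.pkl","wb")); cv2.imwrite("pics/w4.png",c["image"])
s=read_state(); print(s["time"],s["eef_pos"],s["finger_gap"])
```

```text
[ 0.86  0.49 -1.37  1.92  0.59  1.09 -0.63] 1.9042677881852507e-13 5.551115123125783e-16
[ 1.61  0.38 -1.39  2.21  0.44  0.47  0.05] 3.459635426088068e-12 4.0592529337857286e-15
[450. 140. 209.] [-0. -0. -1.]
[446. 119. 200.] [-0.05 -0.02 -1.  ]
[448.  98. 201.] [-0.07 -0.03 -1.  ]
[456.  77. 214.] [-0.05 -0.02 -1.  ]
[471.  52. 239.] [ 0.  0. -1.]
[490.  20. 280.] [ 0.1   0.01 -1.  ]
[490.  20. 280.] [ 0.1   0.01 -1.  ]
[487. -21. 271.] [ 0.15  0.05 -0.99]
[481. -63. 263.] [ 0.22  0.08 -0.97]
[ 472. -105.  257.] [ 0.29  0.09 -0.95]
[ 458. -147.  253.] [ 0.36  0.08 -0.93]
[ 440. -190.  250.] [ 0.43  0.04 -0.9 ]
12.075 [ 439.97 -190.01  249.99] 85.61319404047346
```

View pics/w4.png

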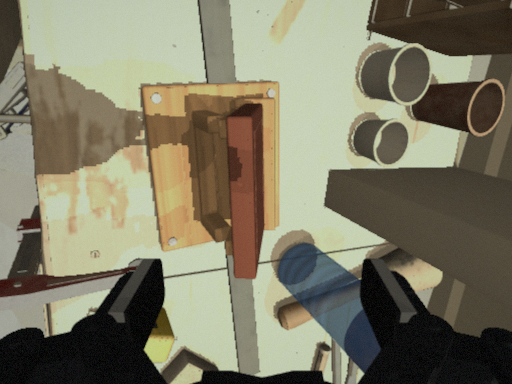

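The wrist view shows the rest's base plate (145–280, 82–250) and the tile's top from about (228,105) to (255,277). I'll enlarge it.

Run:
```python
from h import *
import pickle
c=pickle.load(open("w4.pkl","rb"))
crop(c,130,70,300,290,2.7,"pics/w4c.png")
W=cloud(c)
for u,v in [(236,120),(240,190),(246,270),(256,190),(160,200),(272,120),(220,190),(205,190),(190,190)]: print(u,v,W[v,u].round(1))
```

```text
236 120 [ 467.3 -136.5  137.3]
240 190 [ 474.4 -190.6  138. ]
246 270 [ 485.3 -262.8  138.7]
256 190 [ 496.1 -196.3  122.5]
160 200 [ 434.6 -235.9   18.5]
272 120 [ 541.7 -142.7   53.5]
220 190 [ 501.4 -227.6   19.3]
205 190 [ 480.3 -223.5   29.6]
190 190 [ 466.9 -226.4   17.9]
```

View pics/w4c.png

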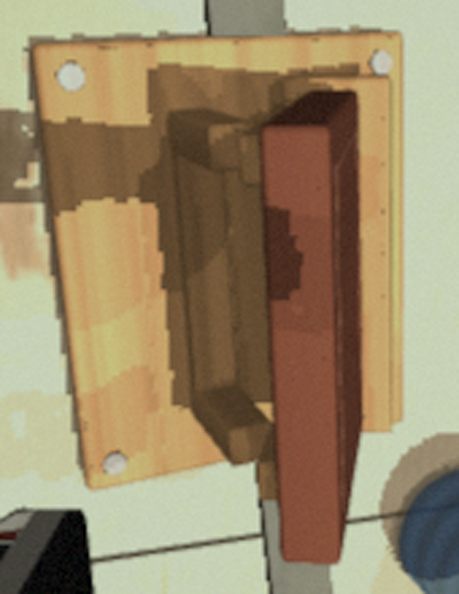

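Run:
```python
from h import *
import pickle
c=pickle.load(open("w4.pkl","rb")); d=pickle.load(open("c3.pkl","rb"))
f=lambda x,y:(130+(x+.5)/2.7-.5,70+(y+.5)/2.7-.5)
g=lambda x,y:(180+(x+.5)/5-.5,125+(y+.5)/5-.5)
wp=[(262,127),(330,127),(342,562),(282,560)]; sp=[(437,300),(455,280),(660,398),(640,420)]
for n,cam,ff,P in [("wrist",c,f,wp),("scene",d["scene"],g,sp)]:
    q=np.array([onz(cam,*ff(*p),z) for p,z in zip(P,[133.3,143.3,143.3,133.3])]); ce=q.mean(0); a=(q[0]+q[1]-q[2]-q[3])/2
    print(n,q.round(1).tolist(),ce.round(1),"len",np.linalg.norm(a),"yaw",np.arctan2(-a[0],a[1]))
for p1,p2 in zip(wp,sp):
    M=np.zeros((3,3));bb=np.zeros(3)
    for o,dd in (ray(c,*f(*p1)),ray(d["scene"],*g(*p2))):
        dd=dd/np.linalg.norm(dd);N=np.eye(3)-np.outer(dd,dd);M+=N;bb+=N@o
    print("tri",np.linalg.solve(M,bb).round(1))
for p in [(30,45),(88,490),(402,33)]: print("base",onz(c,*f(*p),19).round(1))
W=cloud(c); k=np.zeros((384,512),np.uint8); cv2.fillPoly(k,[np.array([f(*p) for p in wp],np.int32)],1); k=cv2.erode(k,np.ones((5,5)))
w=W[k>0]; w=w[~np.isnan(w[:,0])]; cc=w.mean(0); U,S,V=np.linalg.svd(w-cc,full_matrices=False); print(len(w),cc,V.round(3),np.arctan2(V[0,0]*-np.sign(V[0,1]),abs(V[0,1])))
```

```text
wrist [[461.4, -134.8, 133.3], [477.2, -133.0, 143.3], [493.6, -269.3, 143.3], [477.1, -271.3, 133.3]] [ 477.3 -202.1  138.3] len 137.35967795531278 yaw 0.11730782295887283
scene [[464.8, -135.6, 133.3], [474.1, -138.6, 143.3], [487.8, -271.0, 143.3], [477.8, -268.5, 133.3]] [ 476.1 -203.4  138.3] len 133.3084377542652 yaw 0.10061474095300779
tri [ 463.  -135.5  133.2]
tri [ 479.3 -133.3  137.9]
tri [ 492.1 -269.2  141.6]
tri [ 476.2 -270.   135.3]
base [ 415.9 -120.7   19. ]
base [ 437.4 -296.4   19. ]
base [ 563.7 -103.3   19. ]
3198 [ 476.23515837 -196.20672888  138.25392521] [[ 0.12  -0.993  0.002]
 [ 0.861  0.105  0.498]
 [ 0.494  0.058 -0.867]] 0.12027764934231674
```

The tile's top centre is (477,-202,138), yaw 0.118, lean 30°; stereo, depth and the text agree. Now the grasp.

Run:
```python
from h import *; from fk import *
import pickle
np.set_printoptions(precision=2,suppress=True)
R,xt,yt,zt=frames(.118,np.pi/6,1)
o=np.array([477,-202.2,138.3])-110*zt; print(o)
qn=np.array(read_state()["qpos"])
r=ik(o+zt*155,R,qn); print(*r); goto_joints(list(r[0]))
print(inverse_kinematics(list(o+zt*61),R))
print(movel(list(o+zt*61),R,max_speed=90,guard=10)); s=read_state(); print(s["eef_pos"],s["ft_force"],s["qpos"])
c=camera("wrist"); cv2.imwrite("pics/w5.png",c["image"])
c=camera("side"); crop(c,220,120,340,230,5,"pics/d5.png"); print(s["time"])
```

```text
[ 531.62 -195.73   43.04]
[ 1.43  0.53 -1.18  2.29  0.98  0.27 -0.37] 5.148096651961935e-12 3.490263633665336e-15
[ 1.23  0.77 -1.07  2.26  1.71  0.38 -1.04]
False
[ 501.29 -199.62   96.37] [-0.13 -0.01 -0.09] [ 1.17  0.71 -0.97  2.26  1.77  0.29 -1.12]
13.8667
```

View pics/w5.png

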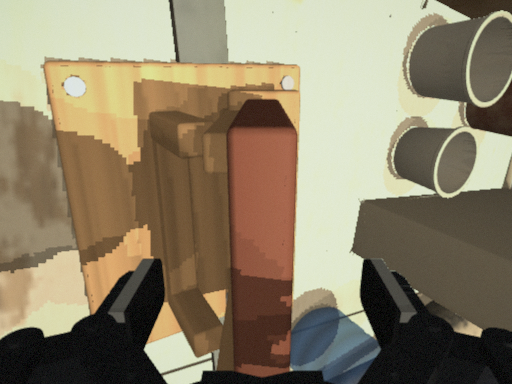

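View pics/d5.png

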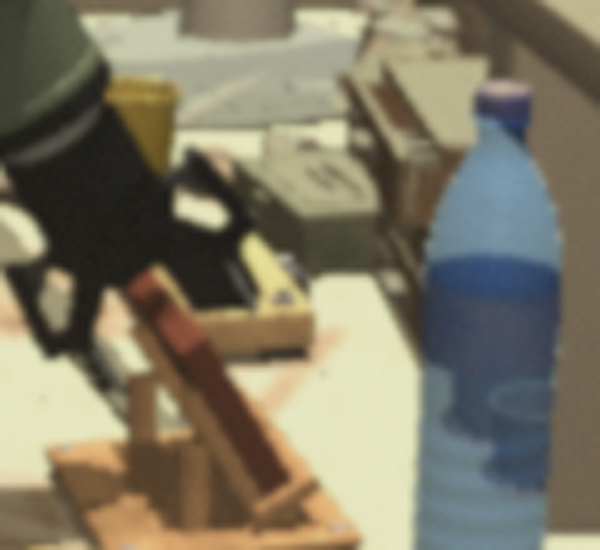

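The tile (columns 230–295) is centred between the fingers on column 262. I'll clamp and lift along the slope.

Run:
```python
from h import *; from fk import *
np.set_printoptions(precision=2,suppress=True)
R,xt,yt,zt=frames(.118,np.pi/6,1)
o=np.array([477,-202.2,138.3])-110*zt
clamp(); s=read_state(); print(s["finger_gap"],s["ft_force"],s["eef_pos"])
print(movel(list(o+zt*66),R,max_speed=30,guard=25)); s=read_state(); print(s["finger_gap"],s["ft_force"])
print(movel(list(o+zt*140),R,max_speed=80,guard=25)); s=read_state(); print(s["finger_gap"],s["ft_force"],s["qpos"],s["time"])
c=camera("wrist"); cv2.imwrite("pics/w6.png",c["image"])
c=camera("side"); crop(c,220,100,340,230,5,"pics/d6.png")
```

```text
19.307075127510622 [-2.99  0.03  6.94] [ 501.39 -199.31   96.06]
False
19.1445391399916 [ 1.8   1.13 -0.96]
False
19.394003872163623 [ 2.49 -0.32 -1.7 ] [ 1.37  0.55 -1.12  2.29  1.11  0.25 -0.5 ] 15.975
```

View pics/d6.png

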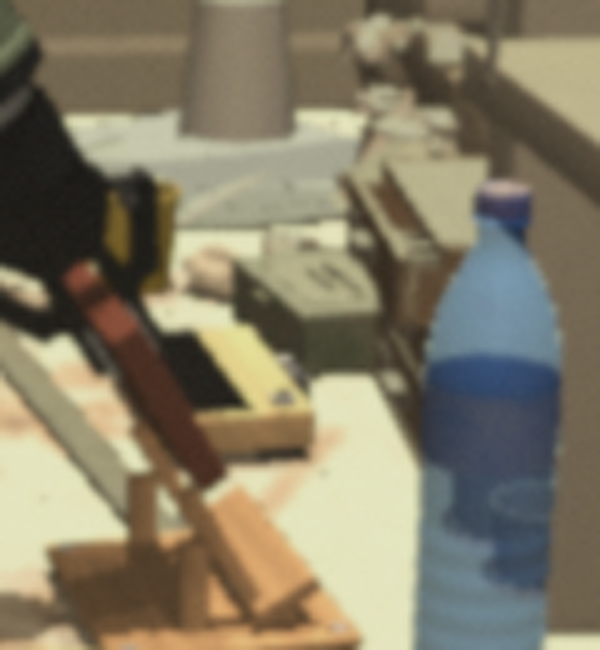

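View pics/w6.png

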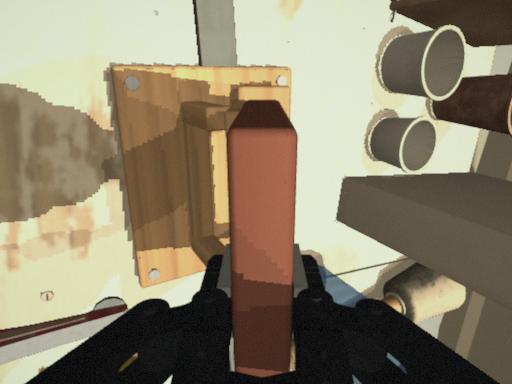

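The tile is held squarely (gap 19.4 mm) and is almost clear of the arms. I'll plan the carry and check it.

```bash
cat > carry.py <<'E'
from h import *; from fk import *
np.set_printoptions(precision=2,suppress=True)
qn=np.array(read_state()["qpos"]); W=[];q=qn
for yaw,lean,p in [(.118,.5,[458,-200,215]),(.1,.2,[490,-110,250]),(.08,0.05,[530,30,250]),(.06,0,[554.5,145.5,150])]:
    r=ik(np.array(p,float),frames(yaw,lean,1)[0],q); q=r[0]; W.append(q); print(*r)
E
python3 - <<'E'
from carry import *
a=qn
for b in W:
    for t in np.linspace(0,1,6):
        P,Rr=chain(a+(b-a)*t,Lk); x=P[-1]; foot=x+61*Rr[:,2]; print(x.round(),"foot",foot.round(),"tilt",np.arccos(-Rr[2,2]).round(2),"low",min((foot+s*70*Rr[:,1]+u*10*Rr[:,0])[2] for s in(1,-1) for u in (1,-1)).round(),"elb",P[3].round())
    a=b
E
```

```text
[ 1.55  0.54 -1.38  2.23  0.84  0.43 -0.26] 7.56786389257192e-13 1.304512053934559e-15
[ 1.16  0.51 -1.35  2.    0.65  0.91 -0.39] 6.247929586885621e-13 9.43689570931383e-16
[ 0.69  0.59 -1.23  1.83  0.64  1.13 -0.68] 2.988505918439883e-13 6.869504964868156e-16
[ 0.34  0.78 -1.08  1.78  0.77  1.08 -0.95] 3.4693117685644956e-13 4.994528775212913e-16
[ 462. -204.  164.] foot [ 493. -200.  111.] tilt 0.52 low 106.0 elb [  29. -289.  764.]
[ 463. -205.  174.] foot [ 493. -202.  121.] tilt 0.52 low 116.0 elb [  20. -290.  765.]
[ 462. -206.  184.] foot [ 492. -203.  131.] tilt 0.52 low 125.0 elb [  10. -290.  765.]
[ 462. -205.  194.] foot [ 491. -202.  141.] tilt 0.51 low 135.0 elb [  -0. -289.  765.]
[ 460. -203.  204.] foot [ 489. -200.  151.] tilt 0.51 low 146.0 elb [ -10. -288.  766.]
[ 458. -200.  215.] foot [ 487. -197.  161.] tilt 0.5 low 157.0 elb [ -19. -287.  766.]
[ 458. -200.  215.] foot [ 487. -197.  161.] tilt 0.5 low 157.0 elb [ -19. -287.  766.]
[ 468. -187.  219.] foot [ 494. -184.  163.] tilt 0.44 low 159.0 elb [   3. -285.  768.]
[ 477. -172.  224.] foot [ 499. -169.  
[... 614 characters left out ...]
0.11 low 188.0 elb [ 168. -245.  760.]
[526.   0. 250.] foot [531.   1. 190.] tilt 0.08 low 188.0 elb [ 194. -233.  756.]
[530.  30. 250.] foot [533.  30. 189.] tilt 0.05 low 189.0 elb [ 220. -219.  751.]
[530.  30. 250.] foot [533.  30. 189.] tilt 0.05 low 189.0 elb [ 220. -219.  751.]
[538.  51. 232.] foot [541.  52. 171.] tilt 0.04 low 170.0 elb [ 247. -213.  739.]
[545.  74. 213.] foot [547.  74. 152.] tilt 0.03 low 151.0 elb [ 274. -203.  727.]
[550.  97. 193.] foot [552.  97. 132.] tilt 0.02 low 131.0 elb [ 301. -191.  714.]
[553. 121. 172.] foot [554. 121. 111.] tilt 0.01 low 110.0 elb [ 326. -176.  701.]
[554. 145. 150.] foot [554. 145.  89.] tilt 0.0 low 89.0 elb [ 350. -157.  687.]
```

Run:
```python
from carry import *
import pickle
for b in W: goto_joints(list(b))
wait(.2)
s=read_state(); print(s["time"],s["eef_pos"],s["finger_gap"],s["ft_force"],s["tool_rot"])
d={n:camera(n) for n in ("scene","side","wrist")}; pickle.dump(d,open("c7.pkl","wb"))
crop(d["scene"],180,60,340,200,5,"pics/s7.png"); crop(d["side"],200,90,340,210,5,"pics/d7.png"); cv2.imwrite("pics/w7.png",d["wrist"]["image"])
```

```text
[ 1.55  0.54 -1.38  2.23  0.84  0.43 -0.26] 7.56786389257192e-13 1.304512053934559e-15
[ 1.16  0.51 -1.35  2.    0.65  0.91 -0.39] 6.247929586885621e-13 9.43689570931383e-16
[ 0.69  0.59 -1.23  1.83  0.64  1.13 -0.68] 2.988505918439883e-13 6.869504964868156e-16
[ 0.34  0.78 -1.08  1.78  0.77  1.08 -0.95] 3.4693117685644956e-13 4.994528775212913e-16
18.8 [555.06 144.03 150.53] 19.49733728237616 [ 0.83 -0.61 -5.1 ] [[ 1.    0.06  0.  ]
 [ 0.06 -1.   -0.  ]
 [ 0.    0.   -1.  ]]
```

View pics/s7.png

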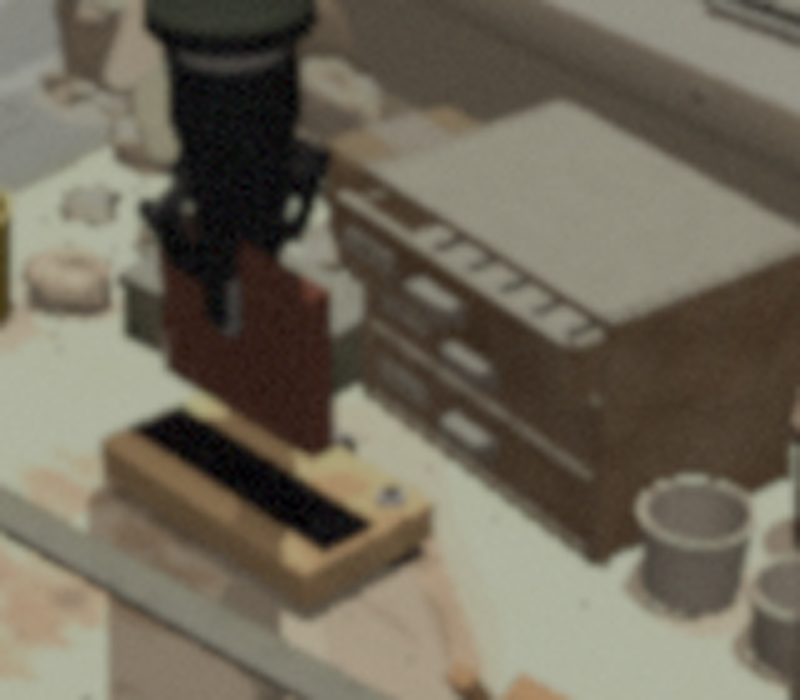

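View pics/d7.png

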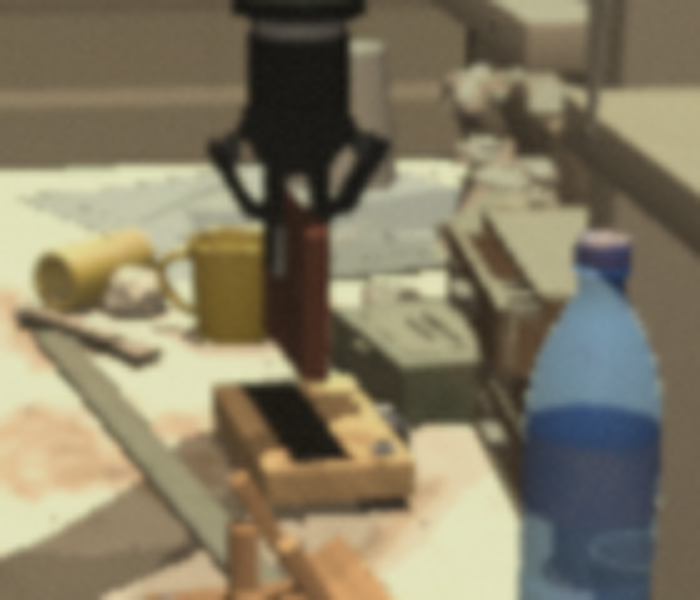

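View pics/w7.png

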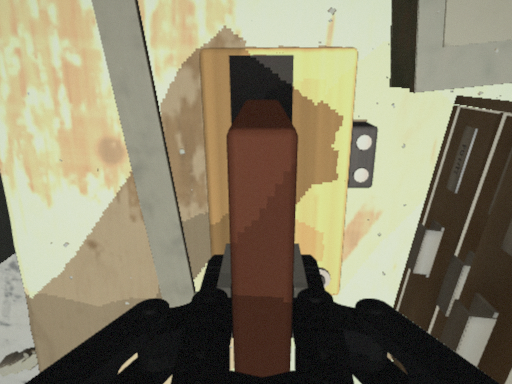

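The tile hangs upright over the board. In the wrist view the strip's free end shows at (230–293,57), the tile's foot at (247–280,100), and the stop (350–375,120–188) meets the board's back edge. I'll refine the alignment from this view.

Run:
```python
from h import *
import pickle
c=pickle.load(open("c7.pkl","rb"))["wrist"]
crop(c,190,35,390,145,4,"pics/w7c.png"); pickle.dump(c,open("w7.pkl","wb"))
```

```text
(no output)
```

View pics/w7c.png

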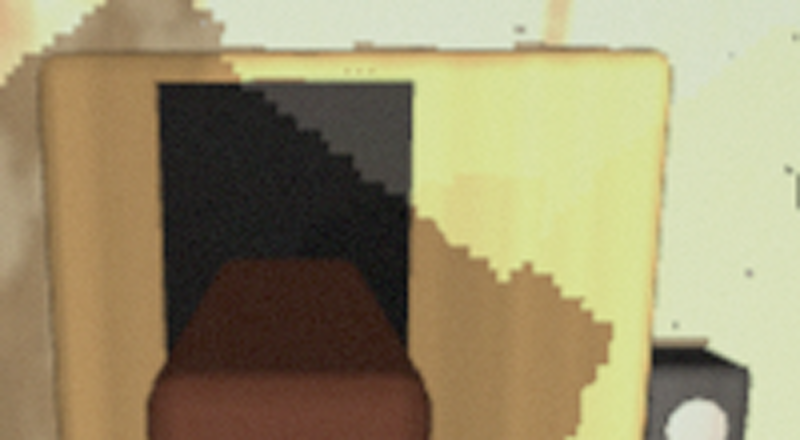

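Run:
```python
from h import *
import pickle
c=pickle.load(open("w7.pkl","rb"))
f=lambda x,y:(190+(x+.5)/4-.5,35+(y+.5)/4-.5)
A=onz(c,*f(158,83),40);B=onz(c,*f(413,83),40);C=onz(c,*f(165,300),40);D=onz(c,*f(409.5,300),40)
print(A,B,C,D,np.linalg.norm(B-A),np.linalg.norm(D-C))
m1=(A+B)/2;m2=(C+D)/2;t=m1-m2;print("yaw mid",np.arctan2(-t[0],t[1]),"yaw end",np.arctan2((B-A)[1],(B-A)[0]))
for y in (.055,.06,.065):
    u=np.array([-np.sin(y),np.cos(y),0]); print("centre",m1-95*u)
for e in ((50,55),(667,55)): print("board end corner",onz(c,*f(*e),40))
F=onz(c,*f(222,260),89.5);G=onz(c,*f(358,260),89.5); m=(F+G)/2;print("foot",F,G,m,np.linalg.norm(F-G),"foot centre",m-70*np.array([-.06,.998,0]))
```

```text
[526.52022198 237.73376076  40.        ] [569.9122401 240.2604147  40.       ] [528.76488288 201.62851793  40.        ] [572.4324575  204.16372633  40.        ] 43.465517559540466 43.7411060051854
yaw mid 0.06589822396894081 yaw end 0.058162866172690175
centre [553.43859716 144.14073902  40.        ]
centre [553.91281165 144.16803644  40.        ]
centre [554.38688372 144.19770458  40.        ]
board end corner [508.13748707 241.09084973  40.        ]
board end corner [612.50547344 247.17023313  40.        ]
foot [540.71597021 212.76637232  89.5       ] [560.07340213 213.89084336  89.5       ] [550.39468617 213.32860784  89.5       ] 19.3900646139612 foot centre [554.59468617 143.46860784  89.5       ]
```

Foot centre and strip centre agree to within 1 mm. I'll lower with a guard.

Run:
```python
from h import *
import pickle
np.set_printoptions(precision=3,suppress=True)
R=frames(.06,0,1)[0]
movel([554.2,145.5,107],R,max_speed=60); wait(.2); s=read_state(); print(s["eef_pos"],s["ft_force"])
print(movel([554.2,145.5,97],R,max_speed=8,guard=5)); s=read_state(); print(s["eef_pos"],s["ft_force"],s["tool_rot"],s["time"])
wait(.3); s=read_state(); print(s["eef_pos"],s["ft_force"],s["torque"])
d={n:camera(n) for n in ("scene","side","wrist")}
crop(d["side"],230,110,310,190,8,"pics/d8.png"); cv2.imwrite("pics/w8.png",d["wrist"]["image"])
```

```text
[554.357 145.544 107.312] [-0.476 -0.803 -4.795]
True
[554.205 145.479 101.26 ] [-1.638 -0.509  9.365] [[ 0.998  0.06  -0.   ]
 [ 0.06  -0.998 -0.   ]
 [-0.     0.    -1.   ]] 20.7917
[554.179 145.507 101.241] [-1.286 -0.678  9.472] [-0.21   0.298  0.014]
```

View pics/d8.png

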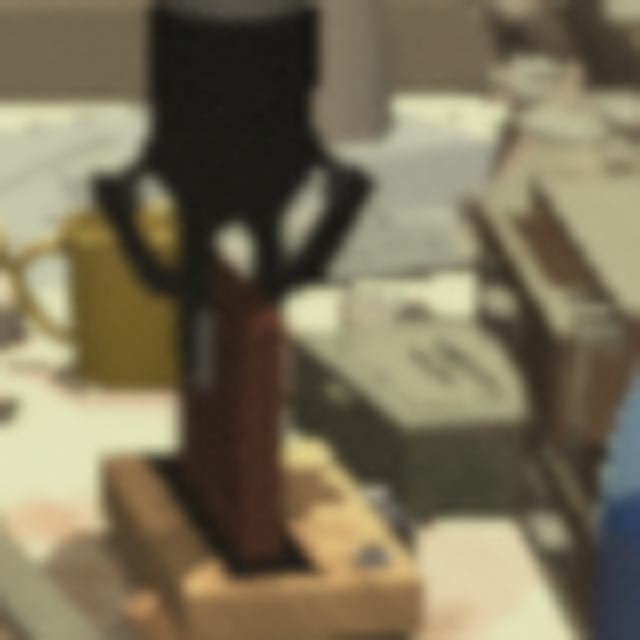

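View pics/w8.png

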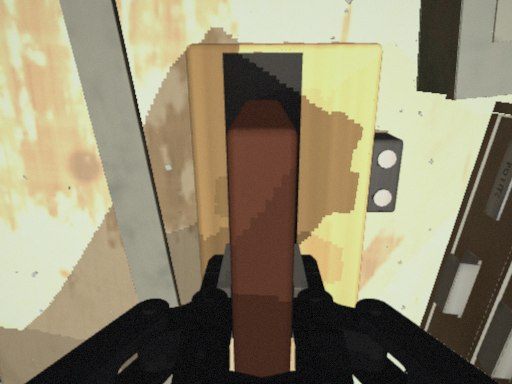

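Contact came at TCP z=101.2 (101 expected) and the foot is centred on the strip. Release and retreat straight up.

Run:
```python
from h import *
import pickle
np.set_printoptions(precision=3,suppress=True)
R=frames(.06,0,1)[0]
movel([554.2,145.5,101.4],R,max_speed=5)
open_gripper(); wait(.2)
s=read_state(); print(s["finger_gap"],s["ft_force"],s["eef_pos"])
c=camera("wrist"); cv2.imwrite("pics/w9a.png",c["image"])
movel([554.2,145.5,230],R,max_speed=90)
wait(.3); d={n:camera(n) for n in ("scene","side","wrist")}; pickle.dump(d,open("c9.pkl","wb"))
crop(d["side"],220,100,320,190,7,"pics/d9.png"); crop(d["scene"],180,60,300,200,4,"pics/s9.png"); cv2.imwrite("pics/w9.png",d["wrist"]["image"]); print(read_state()["time"])
for n in("scene","side"): cv2.imwrite(f"pics/{n}9.png",d[n]["image"])
```

```text
84.9498703444733 [ 0.708 -0.028 -0.581] [554.226 145.497 101.416]
24.55
```

View pics/d9.png

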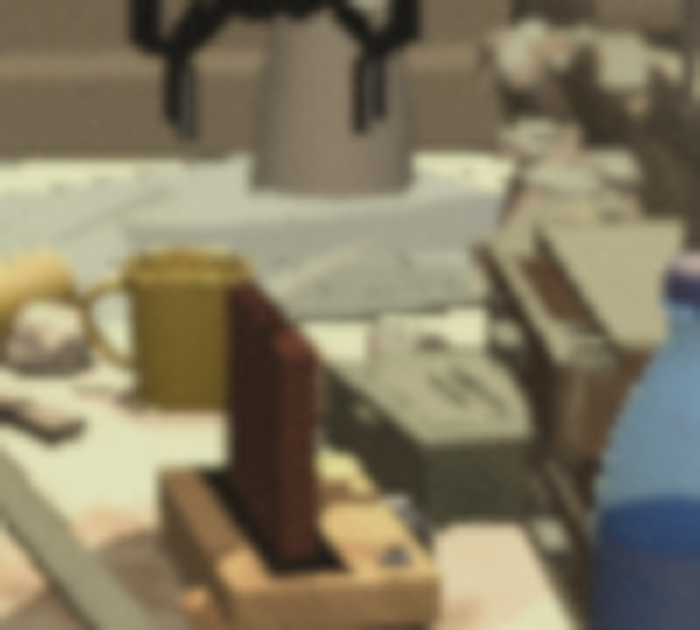

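View pics/w9.png

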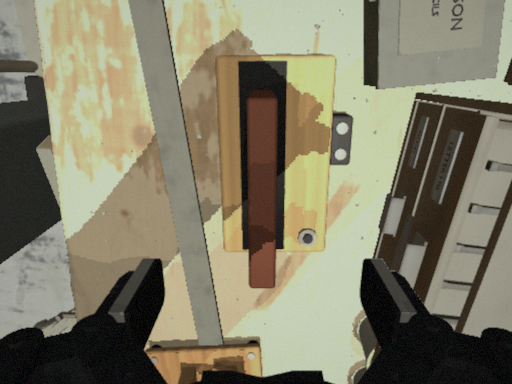

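View pics/scene9.png

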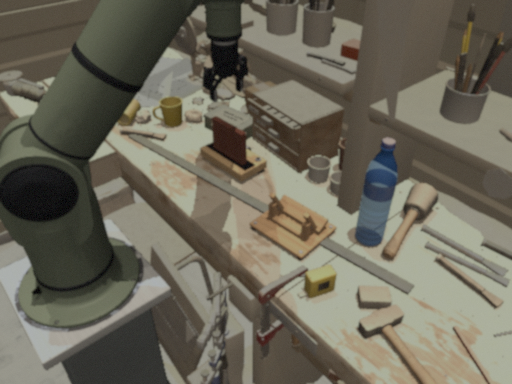

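The tile stands alone on the strip. The bottle (377,195) and tape (320,280) are where they were. One numeric check before handing in.

Run:
```python
from h import *
import pickle
d=pickle.load(open("c9.pkl","rb")); c=d["wrist"]; c0=pickle.load(open("c0.pkl","rb"))
st=[(238.5,62),(286.5,61.5),(284,249),(242.5,249)]; tp=[(247,96),(277,95.5),(274.5,288),(249.5,288)]
for n,P,z in (("strip",st,40),("tiletop",tp,150)):
    q=np.array([onz(c,*p,z) for p in P]); a=(q[0]+q[1]-q[2]-q[3])/2; print(n,q.mean(0).round(1),"len",np.linalg.norm(a).round(1),"yaw",np.arctan2(-a[0],a[1]).round(3))
W=cloud(c); w=W[120:270,254:271].reshape(-1,3); w=w[~np.isnan(w[:,0])]; k=np.linalg.svd(w-w.mean(0),full_matrices=False)[2][2]; print("top z",np.median(w[:,2]),"normal",k)
for n,b in (("bottle",(355,135,400,248)),("tape",(300,262,340,300))):
    x0,y0,x1,y1=b; A=c0["scene"]["image"][y0:y1,x0:x1].astype(float);B=d["scene"]["image"][y0:y1,x0:x1].astype(float)
    print(n,cv2.phaseCorrelate(A.mean(2),B.mean(2)))
finish_job(); print(read_state()["time"])
```

```text
strip [554.6 144.   40. ] len 189.1 yaw 0.065
tiletop [553.6 145.7 150. ] len 139.6 yaw 0.06
top z 149.69941996049812 normal [-3.99732683e-03 -5.72951624e-04 -9.99991847e-01]
bottle ((0.4643633315623923, -0.02751758970734386), 1.0001779626089384)
tape ((-0.06966133291048848, 0.005032775432269432), 1.0204219010578082)
the job is handed in; nothing more can be done
the job is handed in; nothing more can be done
```

I pushed the swing board to its steel stop, then stood the tile upright on the black strip and let go. I handed the job in a little after 25 s on the robot's clock; no verdict is reported.

- **Board:** two guarded pushes stopped at the same place (x ≈ 496 mm), and the wrist camera shows the stop meeting the board's back edge. I did not read the swing angle itself.
- **Tile position:** the middle of its top edge is about 1 mm across and 2 mm along from the strip's centre. Its direction along the strip is within about 0.005 rad.
- **Tile upright:** its top is at z ≈ 149.7 mm (150 expected) and level to about 0.004 rad.
- **Bottle and tape measure:** their pictures before and after match to within half a pixel, so neither was moved.
- **Robot:** the gripper was open and clear, with its tip about 80 mm above the tile, when I handed in.

The only disagreement was in the strip heights. Measured from two views, they came out at 39 to 45 mm against 40 mm given. The tile touched down within 0.3 mm of the height expected from 40 mm, so I put the difference down to pixel reading.

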